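# Turn a D-shaft flat-up and lock it

### The job

The dark D-shaft in the blue bearing stand has to be locked for fitting a pulley. Feel for its milled flat, turn the shaft until the flat faces straight up, and then swing the red locking bar down until its brass foot sits fully home on the flat. Leave the vial, the timer and the big weight where they stand.

Things in the scene. Friction and masses are not known exactly. Their poses are not given: they have to be found in the camera images.
- stand: Fixed stand: aluminium base 115 x 190 x 10 mm (x -47..+68, y -119..+71 mm), two blue pedestals 16 mm thick, 48 mm wide, tops at z = 104 mm, inner faces at y = +52 and -52 mm. Origin on the table below the middle of the bare shaft; z up, y along the shaft, x across it. Yawed by 0.15 to 0.6 rad: +x looks away from the robot, a little left; the locking bar is at the right end (-y)
- shaft_middle (a point): Fixed point on the shaft's axis, 80 mm over the table, midway between the pedestals (stand x = 0, y = 0), the place to grip; 104 mm of shaft is bare there, its axis 70 mm above the base plate. Axes as the stand's
- shaft: Dark steel shaft, 32 mm diameter, with one bright milled flat 23 mm wide along its whole length. Turns about the stand's y axis, slight friction (0.03 N m), stays where left. Origin at shaft_middle, y along the shaft, z out of the flat. Between parallel pads it measures 27 mm with the flat square on a pad, 29 mm at 0.2 rad off, 30.7 mm at 0.4 rad, 32 mm from 0.8 rad on
- flat (a point): Middle of the flat, 11 mm from the axis, at stand y = 0; its z axis is the outward normal of the flat, y along the shaft. At the start the normal is 0.85 to 1.9 rad from straight up, turned towards the stand's +x: the flat looks to the far side, partly up or down
- bar (a joint): Angle (rad) of the red locking bar: 0 = down, brass foot fully on the flat; 1.57 = upright; starts at 1.2 to 1.6, stops at 1.7. Pivot parallel to the shaft; stays where left (friction 0.07 N m). If the flat is not up, the foot (18 mm wide) rests on the round and the bar stops about 0.1 rad short. Pressing it down with about 10 N squares up a flat that is a few degrees off
- bar_pivot (a point): Fixed point on the bar's pivot axis: stand x = +47, y = -92, z = 100 mm. The bar (20 mm wide, 6 mm thick) reaches from here over the shaft, towards the stand's -x when down
- bar_handle (a point): Centre of the bar's black T-handle, a rod of 12 mm diameter and 44 mm length parallel to the shaft, 94 mm from the pivot axis
- vial: Bystander: upright glass vial with red cap, 27 mm diameter, 70 mm high; origin at its underside
- timer: Bystander: grey countdown timer lying on its back, 40 x 62 x 17 mm; origin at its underside
- weight_200: Bystander: largest steel calibration weight, 35 mm diameter, 46 mm high; origin at its underside

How it is judged:
On the way:
1. the shaft's flat faces up (within 0.3 rad) while the bar is still raised (more than 0.3 rad) (angle between flat's own z axis and vertical below 0.3 rad and value of joint bar above 0.3 rad), for 0.2 s.
At the end, for the whole second after the job is handed in: The flat faces up within 0.15 rad and the locking bar is fully down on it (joint below 0.03 rad), at rest (angle between flat's own z axis and vertical below 0.15 rad and value of joint bar below 0.03 rad and velocity of joint bar below 0.05 rad/s); the robot touches nothing.
It fails at once if the vial, the timer or the big weight is moved by more than 20 mm or the vial tipped (distance of any of vial, timer, weight_200 from where it was at the start of the episode above 0.02 m or angle between vial's own z axis and vertical above 0.5 rad).
It also fails if it takes over 61 s, if anything falls off the work surface, if the arm or the gripper's body presses on something with over 40 N, if the wrist force passes 120 N, or if a joint passes its speed limit or range.

### The arm

A 6-joint arm with a two-finger parallel gripper is mounted at the origin on a cart in front of the work surface, level with it; the furniture and walls round the work are solid. World frame = base frame: x ahead of the robot, y to its left, z up, the work surface at z = 0. Lengths are in m, angles in rad, forces in N, time in s.
With the tool pointing down it reaches from about 0.3 to 0.775 m from the base axis. Payload 14.6 kg.
Tool frame: the origin (TCP) lies midway between the tips of the shut fingers; the grasp point (between the pads) lies 19 mm behind it (ctrl.grip_depth is the distance from the TCP to the grasp point, in m); z points along the fingers, x is the direction in which the jaws open and shut, and the axes are right-handed (so a half turn about z gives the same grasp; the last joint's range is limited). The gripper opens to 94 mm and grips with 3 to 60 N. Pads are 16 mm wide; open, the fingers measure 119 mm over their backs; the gripper's body (75 mm by 177 mm) begins 78 mm behind the grasp point.
Start: joints at [1.27, 0.3, 1.521, -0, 1.321, -0.067], TCP at [0.127, 0.535, 0.205] pointing down, gripper open.
Joint ranges: [-3.03, 3.03], [-0.79, 2.21], [0.23, 2.52], [-1.04, 4.18], [0, 3.07], [-2.55, 2.55]. Speed limits (rad/s): [2.22, 2.22, 2.57, 3.14, 3.14, 3.14].

### API

Orientations are given as [roll, pitch, yaw] about the fixed x, y, z axes, in that order (R = Rz(yaw) Ry(pitch) Rx(roll)).
In Python, from station import ctrl gives the robot as it stands.
- The arm moves only by the tool play_rows, never from a script. Its argument "steps" is a list that holds one entry, the list of rows, each a list of 7 numbers: the shift along the tool's x, y, z in cm, then the turn, a rotation vector about the tool's x, y, z in rad, then the opening, from 0 (shut) to 1 (fully open). In form: [[[x, y, z, ax, ay, az, hand], ...]]. A call has 1 to 20 rows; each row is the pose to reach, as a shift and turn from the pose measured when the call began, along the tool's axes at that moment; what a row does not reach only later rows make up. A row lasts 1/12 s, in which the tool goes at most 41.7 mm and 7.16 degrees, less where a joint would pass 70% of its speed; a pose out of reach is approached as far as the arm can. A call with a gripper value outside its range is refused whole. The fingers move at their own pace and stop on an object; "force" is the grip in N (left out, the last holds). Time passes only in rows, so rows that repeat a pose let the fingers close. It gives the time, the measured TCP pose, the force and the opening at its end, in the units of the state.
- ctrl.get_obs(): the state, without advancing time (a new reading comes with each control period).
- ctrl.camera(name): name is "scene" or "side" or "wrist"; returns a dict with "frame" (400x640x3 uint8, blue, green, red), "fovy" (degrees; the focal length in pixels is half the picture's height over the tangent of half this angle, whatever the lens; pixels are square), "cx", "cy" (the principal point, pixels), "world_to_cam" (4x4, takes a point from world to camera coordinates). Camera axes: x right, y up, looking along -z (the intrinsics and any distortion apply to the point x, -y, -z); pixel columns grow to the right and rows downward; lengths in m; the calibration is good to about 2 mm. A picture is of the moment at which its call begins. There is no depth.
- ctrl.hand_in(): hands the job in, once; it reports no verdict.
The state is a dict: "time_s": time; "qpos": joint angles; "joint_vel": joint speeds; "tau": joint torques, N m; "ee_pos": TCP position; "eef_rot": TCP orientation; "force": force on the tool from outside, world axes, zero at the start; "moment": the same for the moment, N m; "grip_width": finger opening in m.
Only numpy, scipy, OpenCV 4.12 (cv2) and the standard library are available. Lean on these libraries where they do the work, as an engineer would, in place of code of your own. Each camera call takes 0.05 s, during which the arm holds its last target. There are 200 camera calls.

## Working session

There is one attempt and no reset: what is moved stays moved. The work goes in short steps, Python scripts to look and compute and a tool call to move; the robot and the scene stay as the last step left them, time stands still between calls to the robot, and variables do not carry over. Pictures are saved under pics/ and viewed, about 8 in all and at most 12, crops included, and the job is handed in when it is done.

Besides the shell and the picture viewer there is one more tool, called after "Request:" by a JSON object that holds its "method" and its "body". play_rows: Moves the arm, as the interface text tells. Its arguments: {"type":"object","properties":{"steps":{"type":"array"},"force":{"type":"number"}},"required":["steps"]}

```bash
mkdir -p pics; ls; cat > h.py <<'E'
import numpy as np, cv2
from station import ctrl
def cam(n,save=None):
    c=ctrl.camera(n); 
    if save: cv2.imwrite('pics/'+save,c['frame'])
    return c
def proj(c,P):
    P=np.atleast_2d(P); f=200/np.tan(np.radians(c['fovy'])/2)
    q=(np.c_[P,np.ones(len(P))]@np.array(c['world_to_cam']).T)[:,:3]
    return np.c_[c['cx']+f*q[:,0]/-q[:,2], c['cy']+f*q[:,1]/q[:,2]]
def ray(c,u,v):
    f=200/np.tan(np.radians(c['fovy'])/2); M=np.array(c['world_to_cam']);R=M[:3,:3]
    d=R.T@np.array([(u-c['cx'])/f,-(v-c['cy'])/f,-1]); return -R.T@M[:3,3], d
def atz(c,u,v,z):
    o,d=ray(c,u,v); return o+d*(z-o[2])/d[2]
E
python3 - <<'E'
from h import *
a=cam('scene','s0.png');b=cam('side','d0.png')
for c in(a,b): print({k:(np.round(v,4).tolist() if k!='frame' else 0) for k,v in c.items()})
print(ctrl.get_obs())
E
```

```text
pics
{'frame': 0, 'fovy': 53.0637, 'cx': 319.5519, 'cy': 202.9468, 'world_to_cam': [[-0.9343, 0.3563, 0.0079, 0.5326], [-0.302, -0.8033, 0.5133, -0.0019], [0.1892, 0.4772, 0.8582, -0.9446], [0.0, 0.0, 0.0, 1.0]]}
{'frame': 0, 'fovy': 51.4147, 'cx': 316.8385, 'cy': 196.4365, 'world_to_cam': [[-0.9989, -0.0451, -0.0151, 0.5219], [0.0052, -0.4191, 0.9079, -0.1365], [-0.0473, 0.9068, 0.4188, -0.7622], [0.0, 0.0, 0.0, 1.0]]}
{'time_s': 0.1, 'qpos': array([ 1.27040339e+00,  3.00394476e-01,  1.52150759e+00, -2.45858201e-05,
        1.32071742e+00, -6.65949490e-02]), 'joint_vel': array([ 0.00088627, -0.00198124, -0.00338831,  0.00079215, -0.0004916 ,
       -0.00039451]), 'tau': array([ 6.51384162e-04, -5.32651448e+01, -3.53277326e+01,  7.08998716e-02,
        2.35902099e-02, -1.16010588e-04]), 'ee_pos': array([0.12735702, 0.53480882, 0.20495945]), 'eef_rot': array([-3.14154808e+00,  1.02614263e-03,  1.33700446e+00]), 'force': array([-1.19265463, -0.97502008,  0.74593137]), 'moment': array([-0.00815817,  0.00068996,  0.00225025]), 'grip_width': 0.09427756701469063}
```

View pics/s0.png

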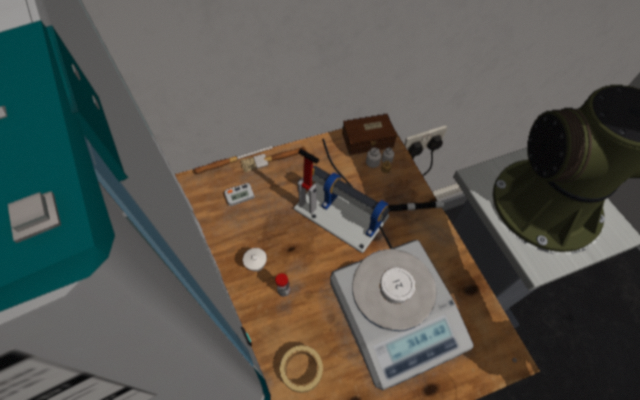

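View pics/d0.png

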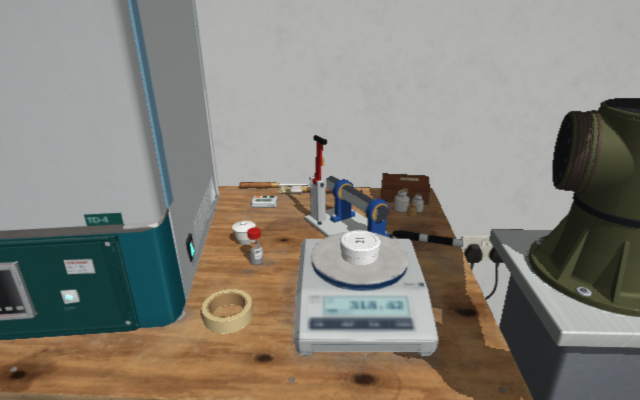

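Both views show the stand, with its base around (345,215) in the scene view and (350,220) in the side view. The red bar is about upright at the far end. I'll zoom in on both.

```bash
python3 - <<'E'
import cv2,numpy as np
a=cv2.imread('pics/s0.png')[140:260,285:405];b=cv2.imread('pics/d0.png')[125:245,285:405]
r=lambda x:cv2.resize(x,(400*1,400),interpolation=cv2.INTER_CUBIC)
cv2.imwrite('pics/z0.png',np.hstack([r(a),r(b)]))
E
```

```text
(no output)
```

View pics/z0.png

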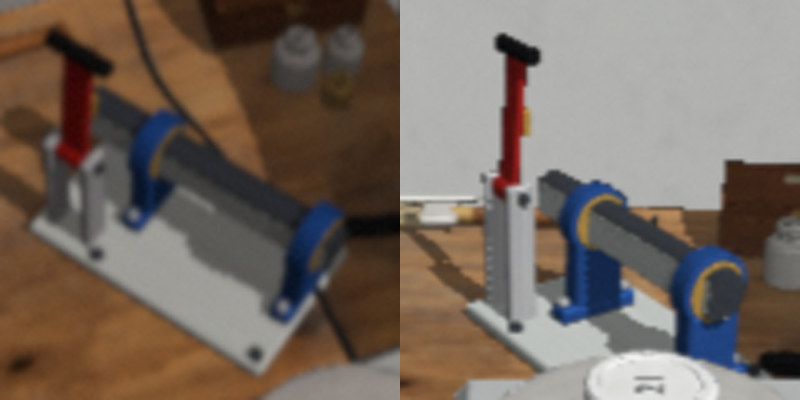

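```bash
python3 - <<'E'
from h import *
from scipy.optimize import least_squares
a=cam('scene');b=cam('side')
obs=[(a,(362.4,252.2),(.068,.071,.01)),(a,(294,207.5),(.068,-.119,.01)),(a,(388.5,218),(-.047,.071,.01)),
(b,(306.5,217),(.068,-.119,.01))]
# handle: unknown angle
H=[(a,(309,155.6)),(b,(320.4,140))]
def W(p,P):
    c,s=np.cos(p[2]),np.sin(p[2]);P=np.array(P);return np.array([p[0]+c*P[0]-s*P[1],p[1]+s*P[0]+c*P[1],P[2]])
def hl(t): return (.047-.094*np.cos(t),-.092,.1+.094*np.sin(t))
f=lambda p:np.r_[[proj(c,W(p,P))[0]-u for c,u,P in obs],[proj(c,W(p,hl(p[3])))[0]-u for c,u in H]].ravel()
c0=atz(a,362.4,252.2,.01);c1=atz(a,294,207.5,.01);print(c0,c1,np.linalg.norm(c0-c1),atz(a,388.5,218,.01))
r=least_squares(f,[.5,.1,.3,1.4],loss='soft_l1');print(r.x,np.round(f(r.x).reshape(-1,2),1))
from math import *
p=r.x
for n,P in dict(mid=(0,0,.08),piv=(.047,-.092,.1),h0=hl(0),h=hl(p[3])).items(): print(n,W(p,P),hypot(*W(p,P)[:2]))
for n,uv,z in (('vial',(283,291),0.01),('timer',(239,193),.017),('w',(375,164),.02)): print(n,atz(a,*uv,z))
# overlay
for c,n in((a,'s'),(b,'d')):
    im=c['frame'].copy()
    im=cv2.resize(im,None,fx=4,fy=4,interpolation=cv2.INTER_CUBIC)
    for P in [(x,y,.01) for x in(-.047,.068) for y in(-.119,.071)]+[(x,y,.104) for x in(0,) for y in(-.068,-.052,.052,.068)]+[(.047,-.092,.1),hl(p[3]),(0,0,.08)]:
        u=proj(c,W(p,P))[0]; cv2.circle(im,tuple(int(v) for v in (u+.5)*4),4,(0,0,255),1)
    u=proj(c,W(p,(0,0,.08)))[0]*4; x,y=int(u[0]),int(u[1])
    globals()['o'+n]=im[max(0,y-240):][:480,x-200:x+200]
cv2.imwrite('pics/ov.png',np.hstack([os,od]))
E
```

```text
[ 0.45747005 -0.03535962  0.01      ] [ 0.55941628 -0.19322973  0.01      ] 0.18792553639017975 [ 0.36754708 -0.09157361  0.01      ]
[ 0.43875562 -0.12902958  0.5531091   1.49336696] [[-0.3  1.3]
 [-0.1 -0.5]
 [ 2.1 -1.5]
 [-1.7 -2. ]
 [ 0.7  0.5]
 [-0.2 -0.7]]
mid [ 0.43875562 -0.12902958  0.08      ] 0.45733480671523574
piv [ 0.52707855 -0.18262119  0.1       ] 0.5578192282399338
h0 [ 0.44709439 -0.2320027   0.1       ] 0.5037049182621292
h [ 0.52089161 -0.18644095  0.19371836] 0.5532524701941276
vial [ 0.64496781 -0.01390231  0.01      ]
timer [ 0.66756421 -0.27130889  0.017     ]
w [ 0.33642418 -0.23412174  0.02      ]
```

View pics/ov.png

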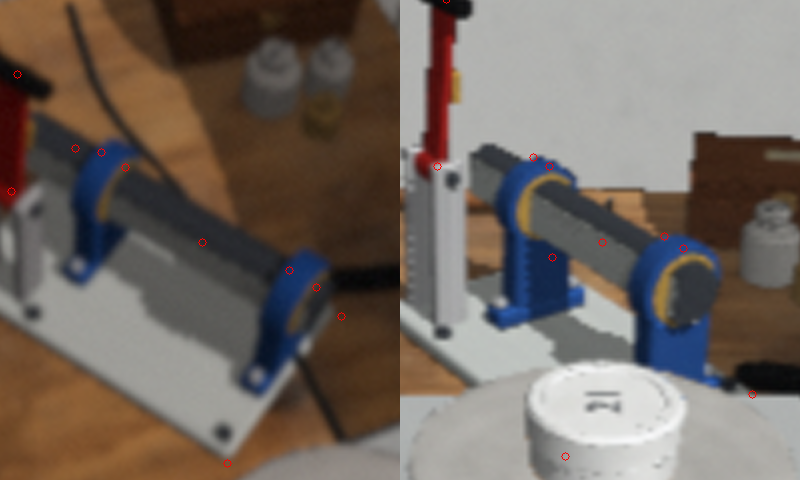

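The base corners fit to 1-2 px, but the pedestal tops are off by several pixels in the scene view. I'll refine the pose from above with the wrist camera.

Request:
{"method": "play_rows", "body": {"steps": [[[0,0,-4,0,0,0,1],[0,0,-8,0,0,0,1],[-3,2.4,-11.5,0,0,0.05,1],[-6.5,5.2,-11.5,0,0,0.1,1],[-10,8,-11.5,0,0,0.16,1],[-13.5,10.8,-11.5,0,0,0.22,1],[-17,13.6,-11.5,0,0,0.28,1],[-20.5,16.4,-11.5,0,0,0.34,1],[-24,19.2,-11.5,0,0,0.4,1],[-27.5,22,-11.5,0,0,0.46,1],[-31,24.7,-11.5,0,0,0.52,1],[-34.5,27.5,-11.5,0,0,0.58,1],[-38,30.3,-11.5,0,0,0.64,1],[-41.5,33.1,-11.5,0,0,0.7,1],[-45,35.9,-11.5,0,0,0.75,1],[-48.5,38.7,-11.5,0,0,0.784,1],[-52,41.5,-11.5,0,0,0.784,1],[-55,43.9,-11.5,0,0,0.784,1],[-57.4,45.8,-11.5,0,0,0.784,1],[-57.4,45.8,-11.5,0,0,0.784,1]]], "force": 20}}

```text
time_s: 1.87
ee_pos: [0.4403, -0.1321, 0.3203]
eef_rot: [3.141, 0.001, 0.552]
force: [0.2, 0.8, 0.6]
grip_width: 0.0943
```

```bash
python3 - <<'E'
from h import *
c=cam('wrist','w0.png');o=ctrl.get_obs()
print({k:(np.round(v,4).tolist() if k!='frame' else 0) for k,v in c.items()},o['ee_pos'],o['eef_rot'],o['qpos'],o['time_s'])
E
```

```text
{'frame': 0, 'fovy': 58.8499, 'cx': 328.7616, 'cy': 194.3706, 'world_to_cam': [[0.8513, 0.5246, -0.0, -0.3058], [-0.5066, 0.822, -0.2601, 0.389], [-0.1364, 0.2214, 0.9656, -0.4114], [0.0, 0.0, 0.0, 1.0]]} [ 0.44186536 -0.13592503  0.31925181] [3.14147579e+00 2.14586822e-03 5.50127948e-01] [-0.37663313  0.03596418  1.56692834 -0.00178703  1.53989518 -0.92670493] 1.9167
```

View pics/w0.png

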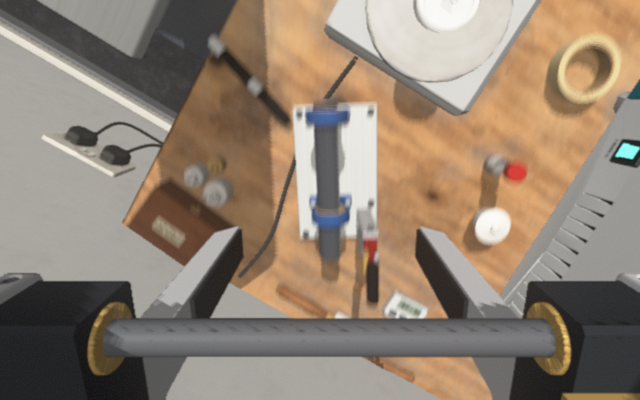

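The wrist view shows the stand upright in the image, with base corners at about (293,104) and (377,103) and the bar handle at (373,285). I'll refit the pose and overlay it.

```bash
cat > st.py <<'E'
from h import *
def W(p,P):
    c,s=np.cos(p[2]),np.sin(p[2]);P=np.array(P);return np.array([p[0]+c*P[0]-s*P[1],p[1]+s*P[0]+c*P[1],P[2]])
def hl(t,y=0): return (.047-.094*np.cos(t),-.092+y,.1+.094*np.sin(t))
E
python3 - <<'E'
from st import *
from scipy.optimize import least_squares
w=cam('wrist');a=cam('scene','s1.png');b=cam('side')
obs=[(a,(362.4,252.2),(.068,.071,.01)),(a,(294,207.5),(.068,-.119,.01)),(b,(306.5,217),(.068,-.119,.01)),
(w,(293,104.5),(-.047,.071,.01)),(w,(377,103),(.068,.071,.01)),(w,(302,240),(-.047,-.119,.01))]
H=[(a,(309,155.6)),(b,(320.4,140)),(w,(373,280))]
f=lambda p:np.r_[[proj(c,W(p,P))[0]-u for c,u,P in obs],[proj(c,W(p,hl(p[3])))[0]-u for c,u in H]].ravel()
r=least_squares(f,[.44,-.13,.55,1.5],loss='soft_l1');p=r.x;print(p,np.round(f(p).reshape(-1,2),1).tolist())
ims=[]
for c,(x0,y0,k) in((w,(270,90,3.4)),(a,(290,145,4))):
    im=cv2.resize(c['frame'][y0:,x0:],None,fx=k,fy=k,interpolation=cv2.INTER_CUBIC)
    for P in [(x,y,.01) for x in(-.047,.068) for y in(-.119,.071)]+[(x,y,.104) for x in(0,) for y in(-.068,-.052,.052,.068)]+[(s,y,.08) for y in(-.052,.052) for s in(-.016,.016)]+[(.047,-.092,.1),hl(p[3],.022),hl(p[3],-.022),(0,0,.096)]:
        u=(proj(c,W(p,P))[0]-[x0,y0]+.5)*k; cv2.circle(im,tuple(int(v) for v in u),3,(0,0,255),1)
    ims.append(im[:580,:400] if c is w else cv2.copyMakeBorder(im[:480,:400],0,100,0,0,0))
cv2.imwrite('pics/ov2.png',np.hstack([ims[0][:580],ims[1]]))
E
```

```text
[ 0.44250292 -0.13620451  0.60463885  1.45593412] [[-1.0, -1.4], [-3.1, 0.1], [-4.7, -2.2], [-1.8, -0.1], [0.5, -3.4], [-0.3, -2.6], [-2.0, -0.8], [-1.8, -1.2], [-0.4, -0.6]]
```

View pics/ov2.png

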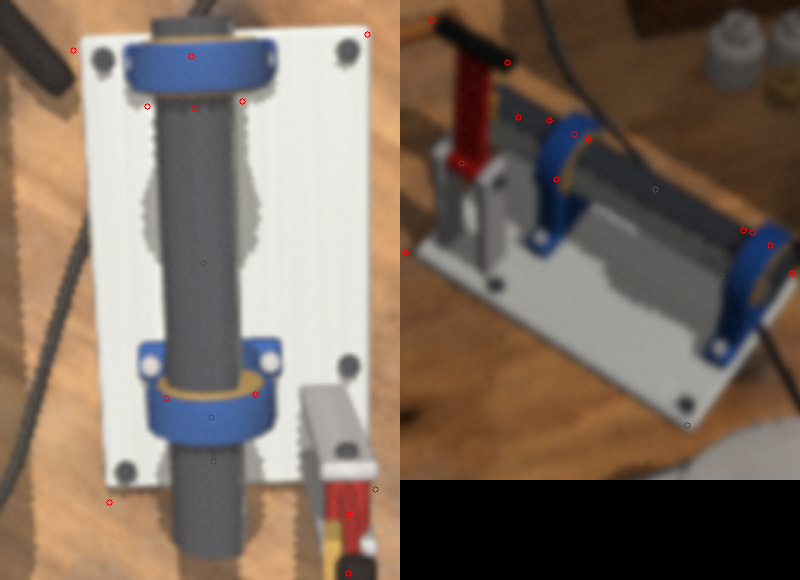

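```bash
python3 - <<'E'
from st import *
from scipy.optimize import least_squares
w=cam('wrist');a=cam('scene');b=cam('side')
k=lambda u,v:(270+u/3.4-.5,90+v/3.4-.5)
obs=[(a,(362,252),(.068,.071,.01)),(a,(293.7,207),(.068,-.119,.01)),(b,(306.5,217),(.068,-.119,.01)),
(w,k(82,37),(-.047,.071,.01)),(w,k(368,27),(.068,.071,.01)),(w,k(107,487),(-.047,-.119,.01)),
(w,k(209,398),(0,-.052,.104)),(w,k(199,92),(0,.052,.104))]
H=[(a,(309,155.6)),(b,(320.4,140))]
def fit(obs,H):
    f=lambda p:np.r_[[proj(c,W(p,P))[0]-u for c,u,P in obs]+[proj(c,W(p,hl(p[3])))[0]-u for c,u in H]].ravel()
    r=least_squares(f,[.44,-.13,.55,1.5],loss='soft_l1');p=r.x;print(p,np.round(f(p).reshape(-1,2),1).tolist());return p
p=fit(obs,H);fit(obs[3:],H);fit(obs[:3],H)
x=ctrl.get_obs();print(x['ee_pos'],x['eef_rot'],x['time_s'])
k2=lambda u,v,z:print(atz(w,u,v,z))
k2(515,172,.07);k2(405,305,.017);k2(216,190,.04)
np.save('p.npy',p)
E
```

```text
[ 0.43839444 -0.12590696  0.57708781  1.47357785] [[1.9, 2.5], [0.6, 2.3], [-2.4, -0.8], [-0.9, -0.5], [1.5, 0.2], [-1.5, 1.0], [-0.4, 1.8], [0.3, 0.4], [1.7, 2.0], [0.0, -0.0]]
[ 0.4384945  -0.1255083   0.58483076  1.46597041] [[-1.1, -0.4], [1.3, -0.5], [-0.7, 1.0], [0.2, 1.6], [0.2, 0.2], [1.8, 2.3], [0.0, 0.1]]
[ 0.43763387 -0.13117648  0.56204066  1.50393106] [[0.6, 0.4], [0.3, -0.5], [-1.5, -2.2], [0.4, 0.1], [-0.3, -0.8]]
[ 0.43969747 -0.1285048   0.32080905] [3.14076534e+00 1.00503147e-04 5.54193800e-01] 2.2167
[ 0.64084658 -0.01981495  0.07      ]
[ 0.65981431 -0.26439733  0.017     ]
[ 0.33386956 -0.24457374  0.04      ]
```

Request:
{"method": "play_rows", "body": {"steps": [[[0,-0.2,4,0,0,-0.02,1],[0,-0.2,8,0,0,-0.02,1],[0,-0.2,12,0,0,-0.02,1],[0,-0.2,16,0,0,-0.02,1],[0,-0.2,19,0,0,-0.02,1],[0,-0.2,22,0,0,-0.02,1],[0,-0.2,24,0,0,-0.02,1],[0,-0.2,25.5,0,0,-0.02,1],[0,-0.2,26,0,0,-0.02,1],[0,-0.2,26,0,0,-0.02,1],[0,-0.2,26,0,0,-0.02,0.6],[0,-0.2,26,0,0,-0.02,0.4],[0,-0.2,26,0,0,-0.02,0.3],[0,-0.2,26,0,0,-0.02,0.2],[0,-0.2,26,0,0,-0.02,0.2],[0,-0.2,26,0,0,-0.02,0.1],[0,-0.2,26,0,0,-0.02,0.1],[0,-0.2,26,0,0,-0.02,0.1],[0,-0.2,26,0,0,-0.02,0.1],[0,-0.2,26,0,0,-0.02,0.1]]], "force": 8}}

```text
time_s: 3.88
ee_pos: [0.4381, -0.1273, 0.0606]
eef_rot: [3.141, 0.002, 0.575]
force: [-11.1, -11.7, 1.6]
grip_width: 0.0326
```

```bash
python3 - <<'E'
from h import *
o=ctrl.get_obs();print(o['ee_pos'],o['eef_rot'],o['grip_width'],o['force'],o['moment'],o['time_s'])
E
```

```text
[ 0.4380678  -0.12729863  0.06062042] [3.14129456e+00 1.94015890e-03 5.74641406e-01] 0.03260438875466434 [-11.11578275 -11.69064747   1.63696929] [-2.27202302  2.09207118  0.07137753] 3.8833
```

Request:
{"method": "play_rows", "body": {"steps": [[[-0.1,0,0,0,0,0,0.1],[-0.1,0,0,0,0,0,0.1],[-0.1,0,0,0,0,0,0.1],[-0.1,0,0,0,0,0,0.1]]]}}

```text
time_s: 4.22
ee_pos: [0.4361, -0.1286, 0.0603]
eef_rot: [-3.141, 0.005, 0.575]
force: [-8.4, -9.4, 2.6]
grip_width: 0.0277
```

```bash
python3 - <<'E'
from h import *
o=ctrl.get_obs();print(o['ee_pos'],o['eef_rot'],o['grip_width'],o['force'],o['moment'],o['time_s'])
E
```

```text
[ 0.43605164 -0.12859529  0.06031972] [-3.14124077  0.00483771  0.574825  ] 0.027726091495412976 [-8.42001028 -9.38388526  2.62288856] [-1.65625518  1.60088817  0.07884936] 4.2167
```

Request:
{"method": "play_rows", "body": {"steps": [[[-0.05,0,0,0,0,0,0.1],[-0.05,0,0,0,0,0,0.1],[-0.05,0,0,0,0,0,0.1],[-0.05,0,0,0,0,0,0.1],[-0.05,0,0,0,0,0,0.1]]]}}

```text
time_s: 4.63
ee_pos: [0.4358, -0.1287, 0.0602]
eef_rot: [-3.141, 0.004, 0.575]
force: [5.2, 1.7, -4.9]
grip_width: 0.0278
```

```bash
python3 - <<'E'
from h import *
o=ctrl.get_obs();print(o['ee_pos'],o['eef_rot'],o['grip_width'],o['force'],o['moment'],o['time_s'])
E
```

```text
[ 0.4358343  -0.12873834  0.06023532] [-3.14133023  0.00443984  0.5749289 ] 0.02783674020099925 [ 5.20614628  1.6550388  -4.85270134] [ 0.29969147 -0.86638931  0.05345069] 4.6333
```

Request:
{"method": "play_rows", "body": {"steps": [[[0,0,0,0,0,0,0.1],[0,0,0,0,0,0,0.1],[0,0,0,0,0,0,0.1],[0,0,0,0,0,0,0.1]]], "force": 40}}

```text
time_s: 4.97
ee_pos: [0.4358, -0.1287, 0.0602]
eef_rot: [-3.141, 0.004, 0.575]
force: [2.8, 1.0, -3.5]
grip_width: 0.0269
```

```bash
python3 - <<'E'
from h import *
o=ctrl.get_obs();print(o['ee_pos'],o['eef_rot'],o['grip_width'],o['force'],o['moment'],o['qpos'])
E
```

```text
[ 0.43581691 -0.12873967  0.0602015 ] [-3.14128315  0.00449636  0.57495512] 0.026930938423387302 [ 2.79137659  0.95312772 -3.54220527] [ 0.09942584 -0.54719249  0.07824592] [-0.36579542  0.28056067  1.92406309 -0.00427341  0.93987251 -0.93822399]
```

Closing hard gives 26.9 mm, so the flat is square on the +x pad and its normal is level. I'll turn about the shaft axis in stages and watch the joint angles.

Request:
{"method": "play_rows", "body": {"steps": [[[0.19,0,0.016,0,0.1,0,0.1],[0.383,0,0.012,0,0.2,0,0.1],[0.573,0,-0.011,0,0.3,0,0.1],[0.759,0,-0.053,0,0.4,0,0.1],[0.759,0,-0.053,0,0.4,0,0.1],[0.759,0,-0.053,0,0.4,0,0.1]]]}}

```text
time_s: 5.47
ee_pos: [0.4424, -0.1245, 0.061]
eef_rot: [-3.14, -0.398, 0.573]
force: [11.1, 7.7, -6.1]
grip_width: 0.0269
```

```bash
cat > o.py <<'E'
from h import *
from scipy.spatial.transform import Rotation as R
o=ctrl.get_obs();r=R.from_euler('xyz',o['eef_rot']).as_matrix()
s=np.array([np.cos(.575),np.sin(.575),0])
print('t',o['time_s'],'pos',o['ee_pos'].round(4),'grasp',(o['ee_pos']-.019*r[:,2]).round(4),'tilt',np.arctan2(r[:,2]@s,-r[2,2]).round(3),'off',(r[:,2]@[-s[1],s[0],0]).round(3))
print('w',o['grip_width'].round(4),'F',o['force'].round(1),'Ftool',(r.T@o['force']).round(1),'q',o['qpos'].round(3))
E
python3 o.py
```

```text
t 5.4667 pos [ 0.4424 -0.1245  0.061 ] grasp [ 0.4363 -0.1285  0.0785] tilt 0.398 off 0.0Traceback (most recent call last):
  File "o.py", line 6, in <module>
    print('w',o['grip_width'].round(4),'F',o['force'].round(1),'Ftool',(r.T@o['force']).round(1),'q',o['qpos'].round(3))
              ^^^^^^^^^^^^^^^^^^^^^
AttributeError: 'float' object has no attribute 'round'
```

```bash
sed -i "s/o\['grip_width'\].round(4)/round(o['grip_width'],4)/" o.py; python3 o.py
```

```text
t 5.4667 pos [ 0.4424 -0.1245  0.061 ] grasp [ 0.4363 -0.1285  0.0785] tilt 0.398 off 0.0
w 0.0269 F [11.1  7.7 -6.1] Ftool [10.1 -0.4 10.9] q [-0.565  0.207  2.084  0.54   0.754 -1.519]
```

Request:
{"method": "play_rows", "body": {"steps": [[[0.19,0,0.016,0,0.1,0,0.1],[0.383,0,0.012,0,0.2,0,0.1],[0.573,0,-0.011,0,0.3,0,0.1],[0.759,0,-0.053,0,0.4,0,0.1],[0.759,0,-0.053,0,0.4,0,0.1],[0.759,0,-0.053,0,0.4,0,0.1]]]}}

```text
time_s: 5.97
ee_pos: [0.4484, -0.1205, 0.0646]
eef_rot: [-3.137, -0.8, 0.57]
force: [12.9, 6.4, -3.3]
grip_width: 0.0272
```

```bash
python3 o.py
```

```text
t 5.9667 pos [ 0.4484 -0.1205  0.0646] grasp [ 0.4369 -0.128   0.0778] tilt 0.8 off 0.001
w 0.0272 F [12.9  6.4 -3.3] Ftool [ 7.6  1.6 12.6] q [-0.771  0.278  2.193  1.156  0.87  -2.222]
```

Request:
{"method": "play_rows", "body": {"steps": [[[0,0,0,0,0,0,0.65],[0,0,0,0,0,0,0.65],[0.25,0,0,0,0,0,0.65],[0.06,0,-0.01,0,-0.1,0,0.65],[-0.128,0,-0.038,0,-0.2,0,0.65],[-0.311,0,-0.085,0,-0.3,0,0.65],[-0.49,0,-0.15,0,-0.4,0,0.65],[-0.661,0,-0.233,0,-0.5,0,0.65],[-0.823,0,-0.332,0,-0.6,0,0.65],[-0.974,0,-0.447,0,-0.7,0,0.65],[-1.113,0,-0.576,0,-0.8,0,0.65],[-1.238,0,-0.719,0,-0.9,0,0.65],[-1.238,0,-0.719,0,-0.9,0,0.65],[-1.238,0,-0.719,0,-0.9,0,0.3],[-1.238,0,-0.719,0,-0.9,0,0.1],[-1.238,0,-0.719,0,-0.9,0,0.1],[-1.238,0,-0.719,0,-0.9,0,0.1],[-1.238,0,-0.719,0,-0.9,0,0.1],[-1.238,0,-0.719,0,-0.9,0,0.1],[-1.238,0,-0.719,0,-0.9,0,0.1]]], "force": 20}}

```text
time_s: 7.63
ee_pos: [0.436, -0.1286, 0.0608]
eef_rot: [-3.138, 0.101, 0.573]
force: [-4.7, -3.6, 3.0]
grip_width: 0.0313
```

```bash
python3 o.py
```

```text
t 7.6333 pos [ 0.436  -0.1286  0.0608] grasp [ 0.4377 -0.1276  0.0797] tilt -0.101 off 0.004
w 0.0313 F [-4.7 -3.6  3. ] Ftool [-6.2  0.4 -2.4] q [-0.322  0.317  1.876 -0.09   1.016 -0.845]
```

Request:
{"method": "play_rows", "body": {"steps": [[[0,0,0,0,0,0,0.1],[0,0,0,0,0,0,0.1],[0,0,0,0,0,0,0.1]]], "force": 35}}

```text
time_s: 7.88
ee_pos: [0.436, -0.1286, 0.0609]
eef_rot: [-3.138, 0.1, 0.573]
force: [1.1, 1.3, -0.7]
grip_width: 0.0316
```

```bash
python3 o.py; python3 - <<'E'
from h import *
w=cam('wrist')['frame'];b=cam('side')['frame'];a=cam('scene')['frame']
r=lambda x:cv2.resize(x,(400,400),interpolation=cv2.INTER_CUBIC)
cv2.imwrite('pics/m1.png',np.hstack([r(a[140:260,285:405]),r(b[125:245,285:405])]))
E
```

```text
t 7.8833 pos [ 0.436  -0.1286  0.0609] grasp [ 0.4376 -0.1277  0.0798] tilt -0.1 off 0.004
w 0.0316 F [ 1.1  1.3 -0.7] Ftool [ 1.7 -0.5  0.6] q [-0.322  0.317  1.876 -0.089  1.016 -0.845]
```

View pics/m1.png

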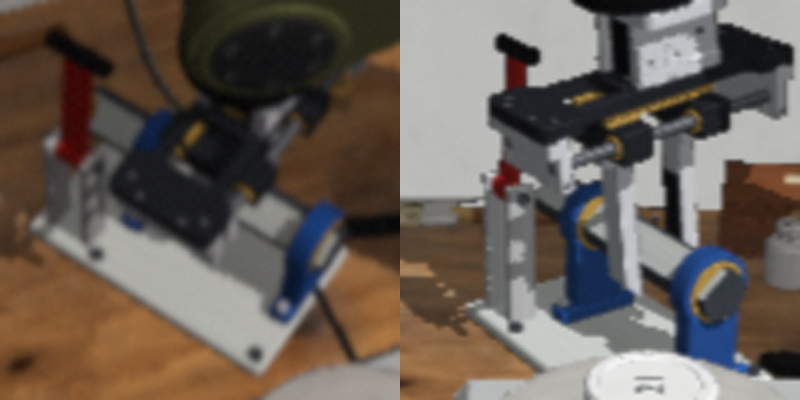

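The side view at the near shaft end (720,290) shows the flat facing up-left at roughly 45°, which agrees with the kinematics (0.77 rad from up). Now the second stroke.

Request:
{"method": "play_rows", "body": {"steps": [[[0.19,0,-0.01,0,0.1,0,0.1],[0.378,0,-0.038,0,0.2,0,0.1],[0.561,0,-0.085,0,0.3,0,0.1],[0.74,0,-0.15,0,0.4,0,0.1],[0.911,0,-0.233,0,0.5,0,0.1],[1.073,0,-0.332,0,0.6,0,0.1],[1.224,0,-0.447,0,0.7,0,0.1],[1.323,0,-0.536,0,0.77,0,0.1],[1.323,0,-0.536,0,0.77,0,0.1],[1.323,0,-0.536,0,0.77,0,0.1]]]}}

```text
time_s: 8.87
ee_pos: [0.4477, -0.1211, 0.065]
eef_rot: [-3.135, -0.671, 0.568]
force: [7.9, 5.0, -2.9]
grip_width: 0.0312
```

```bash
python3 o.py; python3 - <<'E'
from h import *
b=cam('side')['frame'];a=cam('scene')['frame']
r=lambda x:cv2.resize(x,(400,400),interpolation=cv2.INTER_CUBIC)
cv2.imwrite('pics/m2.png',np.hstack([r(a[160:260,305:405]),r(b[155:235,320:400])]))
E
```

```text
t 8.8667 pos [ 0.4477 -0.1211  0.065 ] grasp [ 0.4378 -0.1276  0.0798] tilt 0.671 off 0.002
w 0.0312 F [ 7.9  5.  -2.9] Ftool [5.5 0.1 8. ] q [-0.705  0.235  2.163  0.979  0.802 -2.005]
```

View pics/m2.png

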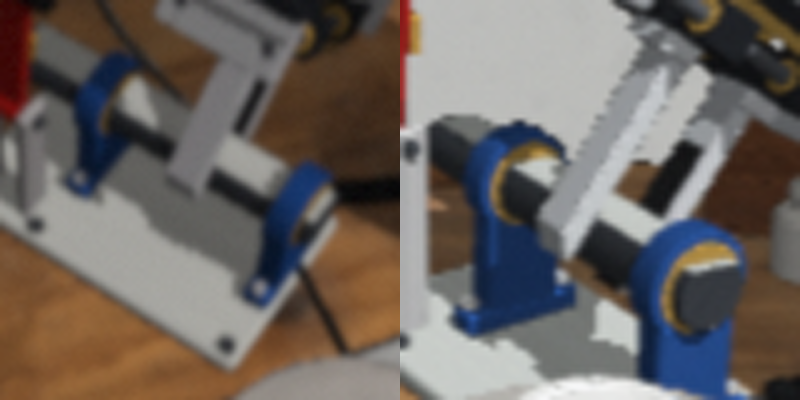

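The flat (light surface) now faces up. I'll check how level it is from the D's top edge in the side view, at about (680,275) to (740,258) in the crop.

```bash
python3 - <<'E'
from st import *
p=np.r_[.4379,-.1275,.575]; b=cam('side')
for t in(-.3,-.15,0,.15,.3):
    q=[]
    for s in(.0115,-.0115):
        q.append(proj(b,W(p,(np.cos(t)*s+np.sin(t)*.011,.071,.08-np.sin(t)*s+np.cos(t)*.011)))[0])
    print(t,((np.array(q)+.5-[320,155])*5+[400,0]).round(0).tolist())
E
```

```text
-0.3 [[693.0, 268.0], [737.0, 270.0]]
-0.15 [[689.0, 272.0], [735.0, 266.0]]
0 [[685.0, 277.0], [732.0, 263.0]]
0.15 [[682.0, 282.0], [729.0, 260.0]]
0.3 [[679.0, 288.0], [725.0, 258.0]]
```

Its slope matches a level flat (about 0 ± 0.1 rad). Release, unwind to vertical, then lift.

Request:
{"method": "play_rows", "body": {"steps": [[[0,0,0,0,0,0,0.65],[0,0,0,0,0,0,0.65],[0,0,0,0,0,0,0.65],[-0.19,0,-0.01,0,-0.1,0,0.65],[-0.378,0,-0.038,0,-0.2,0,0.65],[-0.561,0,-0.085,0,-0.3,0,0.65],[-0.74,0,-0.15,0,-0.4,0,0.65],[-0.911,0,-0.233,0,-0.5,0,0.65],[-1.073,0,-0.332,0,-0.6,0,0.65],[-1.18,0,-0.411,0,-0.67,0,0.65],[-1.18,0,-0.411,0,-0.67,0,0.65],[1,0,-3.1,0,-0.67,0,0.65],[3.1,0,-5.8,0,-0.67,0,0.65],[5.3,0,-8.5,0,-0.67,0,0.5],[7.4,0,-11.1,0,-0.67,0,0.2],[9.42,0,-13.7,0,-0.67,0,0],[9.42,0,-13.7,0,-0.67,0,0],[9.42,0,-13.7,0,-0.67,0,0]]]}}

```text
time_s: 10.52
ee_pos: [0.4389, -0.1279, 0.2317]
eef_rot: [-3.139, -0.004, 0.573]
force: [-0.8, 0.0, -1.6]
grip_width: 0.0311
```

```bash
python3 o.py; python3 - <<'E'
from st import *
from scipy.spatial.transform import Rotation as R
from scipy.optimize import least_squares
a=cam('scene','s3.png');b=cam('side','d3.png')
o=ctrl.get_obs();r=R.from_euler('xyz',o['eef_rot']).as_matrix();p=np.r_[.4379,-.1275,.575]
for x,z in((95,225),(80,183),(54.1,182.9),(40.2,180.8),(24.5,175.3),(10.3,166.9),(-2,155.8),(-11.9,142.4),(-17.4,131.3),(-21.2,119.4),(-22.8,111.3),(-23.5,105.5),(-23.5,103)):
    print(x,z,(r.T@(W(p,(x/1e3,-.092,z/1e3))-o['ee_pos'])*100).round(2))
r0=lambda x:cv2.resize(x,(400,400),interpolation=cv2.INTER_CUBIC)
cv2.imwrite('pics/m3.png',np.hstack([r0(a['frame'][140:260,285:405]),r0(b['frame'][125:245,285:405])]))
E
```

```text
t 10.5167 pos [ 0.4389 -0.1279  0.2317] grasp [ 0.4388 -0.128   0.2507] tilt 0.004 off 0.002
w 0.0311 F [-0.8  0.  -1.6] Ftool [-0.6 -0.4  1.6] q [-0.366  0.069  1.733  0.005  1.34  -0.941]
95 225 [9.51 9.16 0.41]
80 183 [8.01 9.19 4.61]
54.1 182.9 [5.42 9.2  4.62]
40.2 180.8 [4.03 9.2  4.83]
24.5 175.3 [2.46 9.21 5.38]
10.3 166.9 [1.04 9.21 6.22]
-2 155.8 [-0.19  9.22  7.33]
-11.9 142.4 [-1.18  9.23  8.67]
-17.4 131.3 [-1.73  9.24  9.78]
-21.2 119.4 [-2.11  9.25 10.97]
-22.8 111.3 [-2.27  9.25 11.78]
-23.5 105.5 [-2.34  9.26 12.36]
-23.5 103 [-2.34  9.26 12.61]
```

View pics/m3.png

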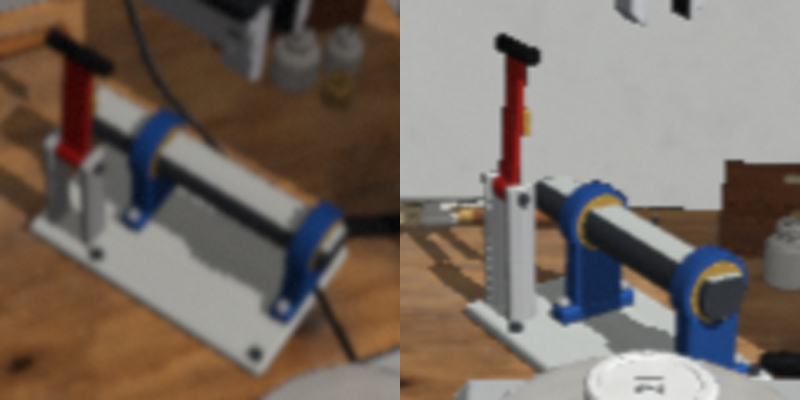

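The flat faces up and everything else stands where it was; the bar is still upright. I'll go round behind it with the fingers shut.

Request:
{"method": "play_rows", "body": {"steps": [[[3.5,0,-1,0,0,0,0],[7,0,-1.5,0,0,0,0],[9.5,2,-1.5,0,0,0,0],[9.5,5.5,-1.5,0,0,0,0],[9.5,9.2,-1.5,0,0,0,0],[9.5,9.2,1,0,0,0,0],[9,9.2,3.5,0,0,0,0],[8.5,9.2,4.6,0,0,0,0],[8,9.2,4.6,0,0,0,0],[8,9.2,4.6,0,0,0,0]]], "force": 30}}

```text
time_s: 11.45
ee_pos: [0.554, -0.1616, 0.1819]
eef_rot: [-3.134, 0.001, 0.573]
force: [0.5, 0.5, 0.3]
grip_width: 0.0005
```

```bash
python3 o.py; python3 - <<'E'
from h import *
a=cam('scene');b=cam('side')
r0=lambda x:cv2.resize(x,(400,400),interpolation=cv2.INTER_CUBIC)
cv2.imwrite('pics/m4.png',np.hstack([r0(a['frame'][120:220,265:365]),r0(b['frame'][95:195,265:365])]))
E
```

```text
t 11.45 pos [ 0.554  -0.1616  0.1819] grasp [ 0.5541 -0.1618  0.2009] tilt -0.001 off 0.008
w 0.0005 F [0.5 0.5 0.3] Ftool [ 0.7 -0.2 -0.3] q [-0.349  0.383  1.465  0.004  1.3   -0.923]
```

View pics/m4.png

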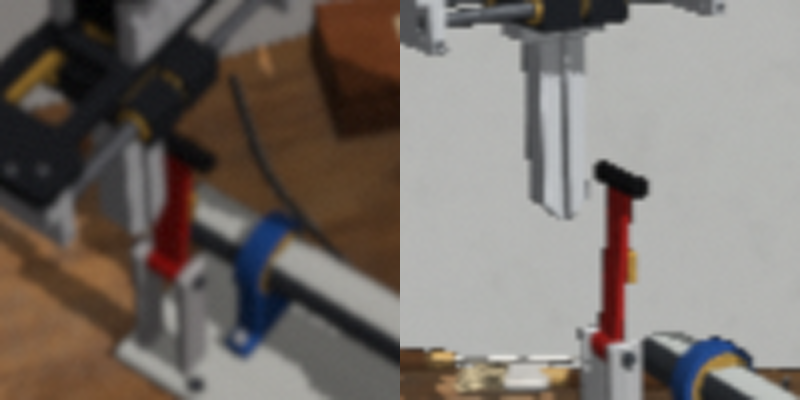

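Request:
{"method": "play_rows", "body": {"steps": [[[-1.3,0,0,0,0,0,0],[-2.2,0,0,0,0,0,0],[-2.9,0,0.05,0,0,0,0],[-3.5,0,0.15,0,0,0,0],[-4.0,0,0.22,0,0,0,0],[-4.8,0,0.5,0,0,0,0],[-5.55,0,0.77,0,0,0,0],[-6.3,0,1.15,0,0,0,0],[-6.97,0,1.6,0,0,0,0],[-7.6,0,2.15,0,0,0,0],[-8.2,0,2.72,0,0,0,0],[-8.7,0,3.4,0,0,0,0],[-9.19,0,4.06,0,0,0,0],[-9.5,0,4.6,0,0,0,0],[-9.74,0,5.17,0,0,0,0],[-9.74,0,5.17,0,0,0,0]]]}}

```text
time_s: 12.88
ee_pos: [0.4726, -0.214, 0.1307]
eef_rot: [-3.135, -0.0, 0.573]
force: [0.1, -0.2, 0.5]
grip_width: 0.0002
```

```bash
python3 o.py; python3 - <<'E'
from h import *
a=cam('scene');b=cam('side')
r0=lambda x:cv2.resize(x,(400,400),interpolation=cv2.INTER_CUBIC)
cv2.imwrite('pics/m5.png',np.hstack([r0(a['frame'][140:240,285:385]),r0(b['frame'][125:225,285:385])]))
E
```

```text
t 12.8833 pos [ 0.4726 -0.214   0.1307] grasp [ 0.4727 -0.2141  0.1497] tilt 0.0 off 0.007
w 0.0002 F [ 0.1 -0.2  0.5] Ftool [ 0.   0.2 -0.5] q [-0.498  0.31   1.691  0.004  1.146 -1.072]
```

View pics/m5.png

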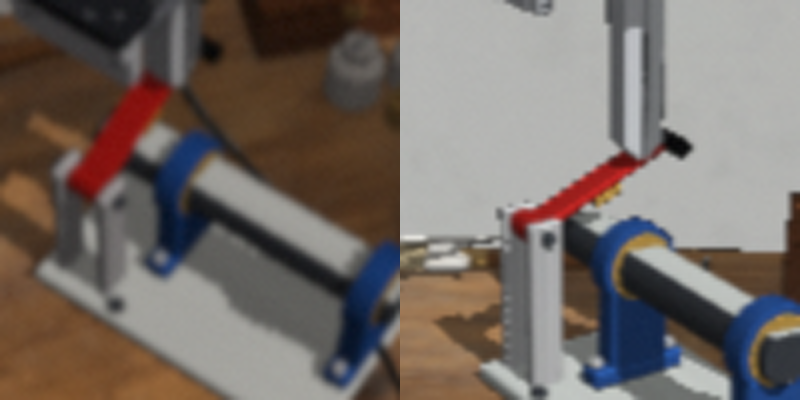

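The fingertip is on the bar just inboard of the handle, with the bar at roughly 0.4 rad. Lower on.

Request:
{"method": "play_rows", "body": {"steps": [[[-0.15,0,0.5,0,0,0,0],[-0.38,0,1.1,0,0,0,0],[-0.5,0,1.6,0,0,0,0],[-0.55,0,2.0,0,0,0,0],[-0.6,0,2.3,0,0,0,0],[-0.6,0,2.5,0,0,0,0],[-0.6,0,2.6,0,0,0,0],[-0.6,0,2.7,0,0,0,0],[-0.6,0,2.75,0,0,0,0],[-0.6,0,2.75,0,0,0,0]]]}}

```text
time_s: 13.82
ee_pos: [0.4682, -0.217, 0.1043]
eef_rot: [-3.136, -0.001, 0.573]
force: [-0.9, -0.3, 0.9]
grip_width: 0.0004
```

```bash
python3 o.py
```

```text
t 13.8167 pos [ 0.4682 -0.217   0.1043] grasp [ 0.4683 -0.2171  0.1233] tilt 0.001 off 0.005
w 0.0004 F [-0.9 -0.3  0.9] Ftool [-0.9 -0.2 -0.9] q [-0.507  0.337  1.724  0.004  1.085 -1.082]
```

Height 104.3 mm and almost no force, so it isn't stopped on the round. Press in small steps.

Request:
{"method": "play_rows", "body": {"steps": [[[0,0,0.05,0,0,0,0],[0,0,0.1,0,0,0,0],[0,0,0.15,0,0,0,0],[0,0,0.2,0,0,0,0],[0,0,0.2,0,0,0,0],[0,0,0.2,0,0,0,0]]]}}

```text
time_s: 14.32
ee_pos: [0.4684, -0.2171, 0.1031]
eef_rot: [-3.137, -0.002, 0.573]
force: [-3.8, 1.5, 10.5]
grip_width: 0.0004
```

```bash
python3 o.py
```

```text
t 14.3167 pos [ 0.4684 -0.2171  0.1031] grasp [ 0.4684 -0.2172  0.1221] tilt 0.002 off 0.005
w 0.0004 F [-3.8  1.5 10.5] Ftool [ -2.4  -3.3 -10.5] q [-0.507  0.338  1.725  0.004  1.082 -1.082]
```

Request:
{"method": "play_rows", "body": {"steps": [[[0,0,0.08,0,0,0,0],[0,0,0.16,0,0,0,0],[0,0,0.2,0,0,0,0],[0,0,0.2,0,0,0,0],[0,0,0.2,0,0,0,0],[0,0,0.2,0,0,0,0]]]}}

```text
time_s: 14.82
ee_pos: [0.4685, -0.2172, 0.1028]
eef_rot: [-3.138, -0.002, 0.573]
force: [-9.1, 4.0, 21.6]
grip_width: 0.0008
```

```bash
python3 o.py
```

```text
t 14.8167 pos [ 0.4685 -0.2172  0.1028] grasp [ 0.4685 -0.2173  0.1218] tilt 0.002 off 0.004
w 0.0008 F [-9.1  4.  21.6] Ftool [ -5.4  -8.4 -21.6] q [-0.507  0.339  1.725  0.004  1.08  -1.082]
```

Firm stop at 102.8 mm with 22 N, which is where bar angle 0 should be (103 mm). Retract straight up and check.

Request:
{"method": "play_rows", "body": {"steps": [[[0,0,-0.5,0,0,0,0],[0,0,-2,0,0,0,0],[0,0,-5,0,0,0,0],[0,0,-8.5,0,0,0,0],[0,0,-12,0,0,0,0],[0,0,-15,0,0,0,0],[0,0,-15,0,0,0,0],[0,0,-15,0,0,0,0]]]}}

```text
time_s: 15.48
ee_pos: [0.469, -0.218, 0.254]
eef_rot: [-3.14, -0.003, 0.573]
force: [0.0, -0.0, 0.1]
grip_width: 0.0008
```

```bash
python3 o.py; python3 - <<'E'
from st import *
a=cam('scene');b=cam('side');p=np.r_[.4379,-.1275,.575]
for c in(a,b): print([(t,proj(c,W(p,hl(t)))[0].round(1).tolist()) for t in(0,.1)])
for c in (a,b):
    u=proj(c,W(p,hl(0)))[0]; print(((u+.5-([285,150] if c is a else [295,150]))*[5,5] if 1 else 0).round(0))
r0=lambda x:cv2.resize(x,(400,400),interpolation=cv2.INTER_CUBIC)
cv2.imwrite('pics/m6.png',np.hstack([r0(a['frame'][150:230,285:365]),r0(b['frame'][150:230,295:375])]))
E
```

```text
t 15.4833 pos [ 0.469 -0.218  0.254] grasp [ 0.469 -0.218  0.273] tilt 0.003 off 0.001
w 0.0008 F [ 0.  -0.   0.1] Ftool [ 0.   0.1 -0.1] q [-0.508  0.192  1.542  0.004  1.407 -1.081]
[(0, [334.2, 158.1]), (0.1, [334.2, 155.6])]
[(0, [353.0, 173.2]), (0.1, [353.0, 169.4])]
[249.  43.]
[293. 118.]
```

View pics/m6.png

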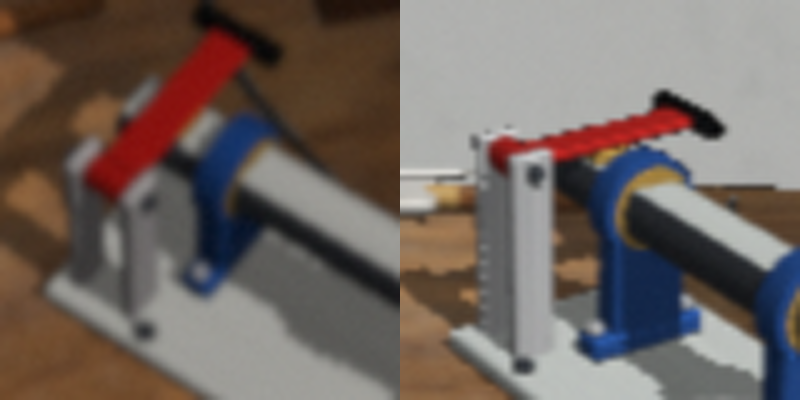

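The handle is within a pixel of the angle-0 position in the side view. It is 2-3 px off in the scene view, the same bias seen earlier. The robot is clear.

```bash
python3 -c "
from station import ctrl
print(ctrl.hand_in())"
```

```text
the job is handed in; nothing more can be done
None
```

I locked the shaft with its flat up and the brass foot home, and handed the job in at about 16 s of the 61 s allowed. The hand-in gives no verdict.

- **Flat:** gripping at 40 N read 26.9 mm, so the flat was square on the far pad. I turned it up in two strokes of 0.80 and 0.77 rad. In the side view, the shaft's end edge matched a level flat to about 0.1 rad, and it stayed so after release while the bar was still raised.
- **Bar:** I swung the bar down with the shut fingers. It met a firm stop with the fingertip at 102.8 to 103.1 mm under 10 to 22 N; fully down should be 103 mm, and resting on the round about 111 mm.
- **Last check:** after backing off, the force read zero. The side view put the handle about 1 px from its angle-0 position. The scene view was 2–3 px off, about the same offset it showed for the handle when the bar was upright.
- **Disagreement:** the second grip on the round read 31.2 to 31.6 mm instead of 32 mm. I took that as sensor scatter, because the pictures agreed with the turn.
- **Bystanders:** I never went near the vial, timer or big weight, but I did not measure their positions again at the end.

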